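# Put the spare flow cell away in its slide-cover case

### The arm

A 6-joint arm with a two-finger parallel gripper is mounted at the origin on the work surface. World frame = base frame: x ahead of the robot, y to its left, z up, the work surface at z = 0. Lengths are in m, angles in rad, forces in N, time in s.
With the tool pointing down it reaches from about 0.275 to 0.85 m from the base axis. Payload 19 kg.
Tool frame: the origin (TCP) lies at the very end of the fingers, on their centre line; the grasp point (between the pads) lies 19 mm behind it; z points along the fingers, y is the direction in which the jaws open and shut (so a half turn about z gives the same grasp; the last joint's range is limited). The gripper opens to 85 mm and grips with 20 to 120 N. Pads are 22 mm wide; open, the fingers measure 114 mm over their backs; the gripper's body (76 mm by 85 mm) begins 54 mm behind the grasp point. The pads swing forward as they close: fully open they stand 13 mm farther back than shut.
Start: joints at [-1.31, 0.15, 1.437, -0, 1.554, -0.134], TCP at [0.221, -0.531, 0.231] pointing down, gripper open.
Joint ranges: [-2.8, 2.8], [-0.68, 2.1], [0.12, 2.68], [-1.39, 4.53], [0.16, 2.79], [-2.81, 2.81]. Speed limits (rad/s): [1.89, 1.89, 2.22, 3.01, 3.01, 3.01].

### API

Orientations are given as a unit quaternion [w, x, y, z].
In Python, from bench import ctrl, eyes gives the robot as it stands. The module is installed in compiled form; this text tells all that it offers.
- The arm moves only by the tool arm_command, never from a script. Its argument "series" is text: rows parted by semicolons, each of 7 numbers parted by spaces: the gripper command: -1 is shut, 1 is fully open, values between are in proportion, then the shift along the world's x, y, z in cm, then the turn, a rotation vector about the world's x, y, z in degrees. In form: hand x y z rx ry rz; .... A call has 1 to 10 rows; each row shifts and turns the commanded pose from where the row before left it; what a row does not reach is not made up. A row lasts 1/10 s, in which the tool goes at most 50 mm and 8.59 degrees, less where a joint would pass 70% of its speed; a pose out of reach is approached as far as the arm can. A call with a gripper value outside its range is refused whole. The fingers move at their own pace and stop on an object; "force" is the grip in N (left out, the last holds). Time passes only in rows, so rows that do not move let the fingers close. It gives the time, the measured TCP pose, the force and the opening at its end, in the units of the state.
- ctrl.get_obs(): the state, without advancing time (a new reading comes with each control period).
- eyes.capture(name): name is "scene" or "top" or "wrist"; returns the picture (400x640x3 uint8, red, green, blue); there is no depth.
- eyes.calibration(name): a dict with "fx", "fy", "cx", "cy" (pixels), "origin" and "attitude" of the camera in the world; the wrist camera has in their place "hand_eye" (4x4, takes a point from camera to tool coordinates, whose origin is the TCP and whose axes are the flange's). Camera axes: x right, y down, z forward; pixel columns grow to the right and rows downward; lengths in m; the calibration is good to about 2 mm. A picture is of the moment at which its call begins: read the wrist's pose just before it. calibration takes no time and is no camera call.
- ctrl.finish_job(): hands the job in, once; it reports no verdict.
The state is a dict: "time_s": time; "joint_positions": joint angles; "joint_velocities": joint speeds; "joint_efforts": joint torques, N m; "ee_pos": TCP position; "ee_rot": TCP orientation; "force": force on the tool from outside, world axes, zero at the start; "torque": the same for the moment, N m; "width": finger opening in m.
Only numpy, scipy, OpenCV 4.12 (cv2) and the standard library are available. Lean on these libraries where they do the work, as an engineer would, in place of code of your own. Each camera call takes 0.05 s, during which the arm holds its last target. There are 200 camera calls.

### The job

Slide the cover of the grey case right back, towards the robot's left: one detector flow cell already lies loose inside. Set the spare flow cell from the bench down in the case behind it, upright and turned the same way (do not drop it in: its optics are delicate), and push the pair up snug, with no gaps, against the end wall that the cover opens away from. Then slide the cover fully shut, let go, and leave everything else on the bench where it is.

Things in the scene. Friction and masses are not known exactly. Their poses are not given: they have to be found in the camera images.
- case: Fixed grey case. Origin under its centre, on the bench. Outside 72 (x) x 166 (y) x 48 mm high, inside 56 x 150 mm; floor 6 mm thick. Side walls and -y end wall stand 48 mm high, the +y end wall 39 mm (the cover passes over it). The cover opens towards +y (roughly the robot's left). The cells belong against the inner face of the -y end wall (y = -75 mm).
- cover (a joint): How far the cover stands open, in m: 0 fully shut, 0.14 the open stop (its front edge is then 66 mm past the case's centre towards +y). It starts up to 0.025 open, slides with about 3 N of friction and stays where it is left.
- cover_handle (a point): Centre of the upright white handle bar on the cover: 42 mm along the case's x, 12 mm thick along the case's y (the sliding direction), 24 mm high. The point is 12 mm above the cover's top face, 57 mm above the bench; it lies over the case's centre when the cover is shut and moves with it. Axes as the case's.
- spare_cell_center (a point): Centre of the spare flow cell on the bench: an aluminium block 44 (its x) x 30 (its y) x 28 mm high, 0.10 to 0.17 kg, with two steel port nuts (9 mm wide, 4 mm high) on top, 14 mm either side of the centre along x. The point is 14 mm above its underside. Put away, its y lies along the case's y (either way round).
- packed_cell_center (a point): Centre (14 mm above its underside) of the same kind of flow cell already lying loose in the case, its y along the case's y, 5 to 18 mm short of the -y end wall; hidden by the cover until that is slid back.
- frit_holder: Bystander, not to be disturbed: round stepped steel fitting, 44 mm across, 30 mm high. Origin under its centre, on the bench.
- column_clamp: Bystander, not to be disturbed: U-shaped aluminium clip, 75 x 22 mm, 24 mm high. Origin under its centre, on the bench.
- reagent_bottle: Bystander, not to be disturbed: amber bottle, 64 mm across, 130 mm high. Origin under its centre, on the bench.
- beaker: Bystander, not to be disturbed: glass beaker, 68 mm across, 85 mm high. Origin under its centre, on the bench.
- wrench: Bystander, not to be disturbed: steel wrench lying flat, about 0.2 m long along its x axis. Origin under its centre, on the bench.
- vial: Bystander, not to be disturbed: small amber vial, 22 mm across, 45 mm high. Origin under its centre, on the bench.
- wash_jar: Bystander, not to be disturbed: white jar, 60 mm across, 70 mm high. Origin under its centre, on the bench.
There are look-alikes about, which are no part of the job. Leave any green look-alike of the part that bears spare_cell_center alone.

How it is judged:
On the way, in this order (a step that is already met when the one before it is completed fails the run):
1. the cover is slid back (value of joint cover above 0.07 m), for 0.1 s.
2. both cells stand snug in a row against the end wall (y of packed_cell_center in the frame of case below -0.056 m and y of spare_cell_center in the frame of case between -0.06 and -0.025 m and x of spare_cell_center in the frame of case between -0.02 and 0.02 m and z of spare_cell_center in the frame of case between 0.016 and 0.024 m and z of packed_cell_center in the frame of case below 0.024 m and angle between each of spare_cell_center, packed_cell_center's own z axis and vertical below 0.15 rad and angle between the y axis of spare_cell_center and the y axis of case, either way round below 0.26 rad), for 0.2 s.
At the end, for the whole second after the job is handed in: The cover is within 4 mm of fully shut; both cells stand flat on the case's floor (tilt under 0.15 rad), the first within 4 mm of the -y end wall and the spare behind it with no more than 5 mm of gaps in all (its centre within 50 mm of that wall), turned within 0.26 rad of the case's long direction (all of step 2 and value of joint cover below 0.004 m); the robot touches nothing.
It fails at once if a bystander is moved more than 30 mm (distance of any of frit_holder, column_clamp, reagent_bottle, beaker, wrench, vial, wash_jar from where it was at the start of the episode above 0.03 m).
It fails at once if the spare cell is dropped into the case (faster than 0.6 m/s) (x of spare_cell_center in the frame of case between -0.03 and 0.03 m and y of spare_cell_center in the frame of case between -0.075 and 0.075 m and z of spare_cell_center in the frame of case below 0.045 m and linear speed of spare_cell above 0.6 m/s).
It also fails if it takes over 64 s, if anything falls off the work surface, if the arm or the gripper's body presses on something with over 40 N, if the wrist force passes 120 N, or if a joint passes its speed limit or range.

## Working session

There is one attempt and no reset: what is moved stays moved. The work goes in short steps, Python scripts to look and compute and a tool call to move; the robot and the scene stay as the last step left them, time stands still between calls to the robot, and variables do not carry over. Pictures are saved under pics/ and viewed, about 8 in all and at most 12, crops included, and the job is handed in when it is done.

Besides the shell and the picture viewer there is one more tool, called after ">>>" as name(argument=value, ...), one argument or row to a line, values as JSON. arm_command: Moves the arm, as the interface text tells. Its arguments: {"type":"object","properties":{"series":{"type":"string"},"force":{"type":"number"}},"required":["series"]}

```bash
mkdir -p pics; cat > h.py <<'E'
import numpy as np, cv2
from bench import ctrl, eyes
from scipy.spatial.transform import Rotation as R
def rot(a):
    a=np.array(a,float)
    return a if a.shape==(3,3) else R.from_quat(a,scalar_first=True).as_matrix()
def cam(name,obs=None):
    c=eyes.calibration(name)
    K=np.array([[c['fx'],0,c['cx']],[0,c['fy'],c['cy']],[0,0,1.]])
    if 'hand_eye' in c:
        obs=obs or ctrl.get_obs(); T=np.eye(4); T[:3,:3]=rot(obs['ee_rot']); T[:3,3]=obs['ee_pos']
        M=T@np.array(c['hand_eye']); return K,M[:3,3],M[:3,:3]
    return K,np.array(c['origin']),rot(c['attitude'])
def ray(C,u,v):
    K,o,A=C; return o,A@np.linalg.inv(K)@[u,v,1.]
def atz(C,u,v,z):
    o,d=ray(C,u,v); return o+d*(z-o[2])/d[2]
def proj(C,p):
    K,o,A=C; q=K@(A.T@(np.array(p)-o)); return q[:2]/q[2]
def tri(*crs):
    M=np.zeros((3,3));b=np.zeros(3)
    for C,u,v in crs:
        o,d=ray(C,u,v); d=d/np.linalg.norm(d);P=np.eye(3)-np.outer(d,d);M+=P;b+=P@o
    return np.linalg.solve(M,b)
def shot(name,fn):
    C=cam(name); im=eyes.capture(name)[:,:,::-1]; cv2.imwrite('pics/'+fn,im); return C,im
E
python3 - <<'E'
from h import *
np.set_printoptions(precision=4,suppress=True)
a=shot('scene','s0.png'); b=shot('top','t0.png')
print(ctrl.get_obs()); 
for n in('scene','top','wrist'): print(n,eyes.calibration(n))
E
```

```text
{'time_s': 0.1, 'joint_positions': array([-1.31  ,  0.151 ,  1.4379, -0.    ,  1.5538, -0.134 ]), 'joint_velocities': array([-0.0005,  0.    , -0.0023,  0.0001, -0.0007, -0.0011]), 'joint_efforts': array([  0.0065, -71.4383, -57.1794,   0.    ,   0.0071,  -0.    ]), 'ee_pos': array([ 0.2211, -0.5306,  0.2307]), 'ee_rot': array([-0.0006,  0.9806,  0.1961, -0.    ]), 'force': array([-0.5795,  0.1424,  0.4949]), 'torque': array([ 0.0138, -0.0147, -0.0078]), 'width': 0.08561170454311505}
scene {'fx': 454.1893477968842, 'fy': 454.1893477968842, 'cx': 326.93496967325984, 'cy': 192.87357044231817, 'origin': array([ 1.5957, -0.2341,  0.7453]), 'attitude': array([-0.3803,  0.6777,  0.5539, -0.2989])}
top {'fx': 390.9266670668717, 'fy': 390.9266670668717, 'cx': 325.00147504801896, 'cy': 203.66743005095321, 'origin': array([ 0.4451, -0.0045,  1.1301]), 'attitude': array([ 0.0419, -0.6972,  0.7153, -0.0232])}
wrist {'fx': 356.33472904877283, 'fy': 356.33472904877283, 'cx': 320.31861760256874, 'cy': 194.78047903661573, 'hand_eye': array([[ 0.0006, -0.9597, -0.281 ,  0.0716],
       [ 1.    ,  0.0005,  0.0004, -0.0006],
       [-0.0003, -0.281 ,  0.9597, -0.1414],
       [ 0.    ,  0.    ,  0.    ,  1.    ]])}
```

View pics/t0.png

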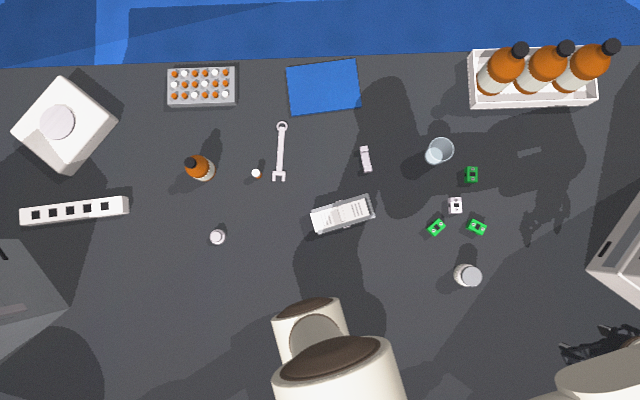

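View pics/s0.png

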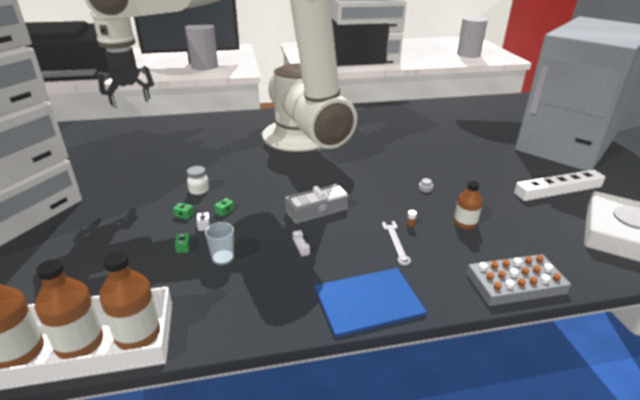

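Top view: the case with its cover is at about (342,213). The silver spare cell is at (455,206). The green look-alikes are at (472,174), (437,227) and (477,227). The clamp (365,158), beaker (438,152) and wash jar (468,275) are nearby. By the description, the spare is the silver one. I'll check it in an enlarged crop.

```bash
python3 - <<'E'
from h import *
t=cv2.imread('pics/t0.png'); s=cv2.imread('pics/s0.png')
f=lambda i,x,y,w,h,k: cv2.resize(i[y:y+h,x:x+w],None,fx=k,fy=k,interpolation=cv2.INTER_CUBIC)
A=f(t,300,185,80,60,5); B=f(t,420,160,80,60,5) ; D=f(s,280,175,80,58,5)[:,:400]; E=f(s,165,190,80,58,5)
cv2.imwrite('pics/c0.png',np.vstack([np.hstack([A,B]),np.hstack([D,E])]))
E
```

```text
(no output)
```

View pics/c0.png

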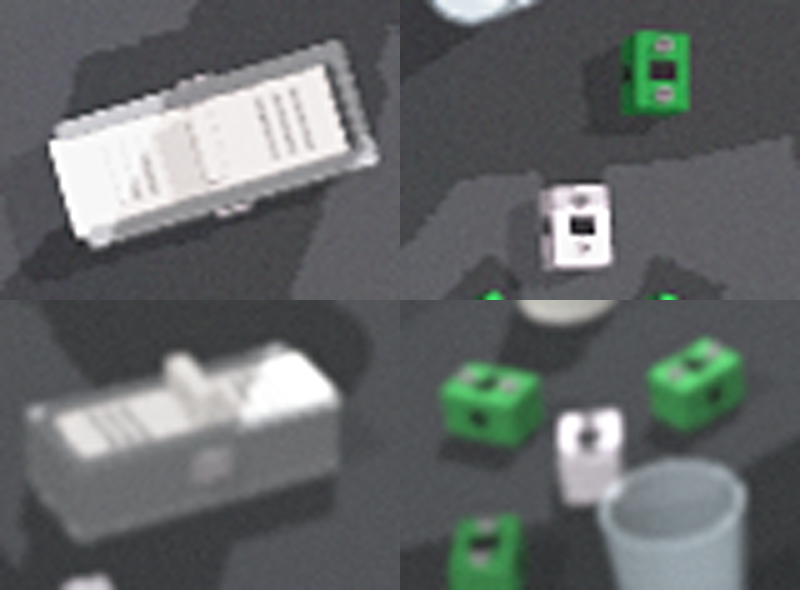

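The crop shows the spare as the only bare-metal cell, at (456,205) in the top view, with three green look-alikes around it. The cover is open a little to the left, and its handle is at about (337.4,216.6). Next I'll compute positions.

```bash
python3 - <<'E'
from h import *
np.set_printoptions(precision=4,suppress=True)
T=cam('top'); S=cam('scene')
fx=lambda x,y:(300+x/5,185+y/5); gx=lambda x,y:(420+(x-400)/5,160+y/5)
sx=lambda x,y:(280+x/5,175+(y-300)/5); ex=lambda x,y:(165+(x-400)/5,190+(y-300)/5)
A=atz(T,*fx(340,42),.048);B=atz(T,*fx(376,158),.048);print('-y end corners',A,B)
v=A-B; print('case x yaw deg',np.degrees(np.arctan2(v[1],v[0])),np.linalg.norm(v))
C=atz(T,*fx(97,245),.045); w=C-B; print('long',np.degrees(np.arctan2(-w[0],w[1])),np.linalg.norm(w))
print('tri -x-y corner', tri((T,*fx(340,42)),(S,*sx(37,408))))
print('handle',tri((T,*fx(187,158)),(S,*sx(188,372))),atz(T,*fx(185,155),.069))
print('spare',tri((T,*gx(580,226)),(S,*ex(590,433))),atz(T,*gx(580,226),.028))
c=[atz(T,*gx(*p),.028) for p in((548,185),(606,184),(611,264),(553,268))]
print(np.array(c)); d=c[0]+c[1]-c[2]-c[3]; print(np.degrees(np.arctan2(d[1],d[0])))
for n,p in dict(beaker=(438,152),g1=(472,174),g2=(437,227),g3=(477,227),jar=(468,275)).items(): print(n,atz(T,*p,.03))
print(R.from_matrix(rot(ctrl.get_obs()['ee_rot'])).as_matrix())
E
```

```text
-y end corners [ 0.5709 -0.0972  0.048 ] [ 0.5059 -0.1148  0.048 ]
case x yaw deg 15.14713127488517 0.06737228962837323
long 15.816840065940479 0.16160221956558385
tri -x-y corner [ 0.5656 -0.1039  0.0812]
handle [ 0.5071 -0.0147  0.0589] [ 0.509  -0.0093  0.069 ]
spare [ 0.5334 -0.3439  0.0248] [ 0.5331 -0.3439  0.028 ]
[[ 0.5567 -0.3273  0.028 ]
 [ 0.5564 -0.3597  0.028 ]
 [ 0.5113 -0.3599  0.028 ]
 [ 0.5099 -0.3276  0.028 ]]
0.32681719480596977
beaker [ 0.6857 -0.301   0.03  ]
g1 [ 0.6199 -0.3928  0.03  ]
g2 [ 0.4734 -0.2874  0.03  ]
g3 [ 0.4706 -0.3978  0.03  ]
jar [ 0.3394 -0.3654  0.03  ]
[[ 0.9231  0.3846 -0.0003]
 [ 0.3846 -0.9231  0.0011]
 [ 0.0001 -0.0011 -1.    ]]
```

>>> arm_command(
  series="-1 1.5 2.5 0 0 0 -0.7; -1 1.5 2.5 0 0 0 -0.7; -1 1.5 2.5 0 0 0 -0.7; -1 1.5 2.5 0 0 0 -0.7; -1 1.5 2.5 0 0 0 -0.7; -1 1.5 2.5 0 0 0 -0.7; -1 1.5 2.5 0 0 0 -0.7; -1 1.5 2.5 0 0 0 -0.7; -1 1.5 2.5 0 0 0 -0.7; -1 1.5 2.5 0 0 0 -0.8",
  force=30,
)

```text
time_s: 1.1
ee_pos: [0.3715, -0.2796, 0.2311]
ee_rot: [-0.0, 0.991, 0.135, -0.0]
force: [-0.8, -0.6, -0.0]
width: 0.0002
```

>>> arm_command(
  series="-1 1.4 2.4 -0.8 0 0 0; -1 1.4 2.4 -0.8 0 0 0; -1 1.4 2.4 -0.8 0 0 0; -1 1.4 2.4 -0.8 0 0 0; -1 1.4 2.4 -0.8 0 0 0; -1 1.4 2.4 -0.8 0 0 0; -1 1.4 2.4 -0.8 0 0 0; -1 1.4 2.4 0 0 0 0; -1 1.4 2.4 0 0 0 0; -1 1 2 0 0 0 0",
)

```text
time_s: 2.1
ee_pos: [0.5075, -0.0434, 0.1749]
ee_rot: [-0.0, 0.991, 0.135, -0.0]
force: [0.6, 0.4, 0.6]
width: 0.0002
```

```bash
python3 - <<'E'
from h import *
o=ctrl.get_obs(); print(o['ee_pos'],R.from_quat(o['ee_rot'],scalar_first=True).as_matrix()[:,0],o['force'],o['width'],o['time_s'])
C,im=shot('wrist','w1.png'); np.savez('pics/w1.npz',*C)
E
```

```text
[ 0.50754918 -0.04340846  0.17489638] [ 9.63421851e-01  2.67988934e-01 -5.18360083e-04] [0.60676247 0.36663732 0.6167419 ] 0.0001797557946664402 2.1
```

View pics/w1.png

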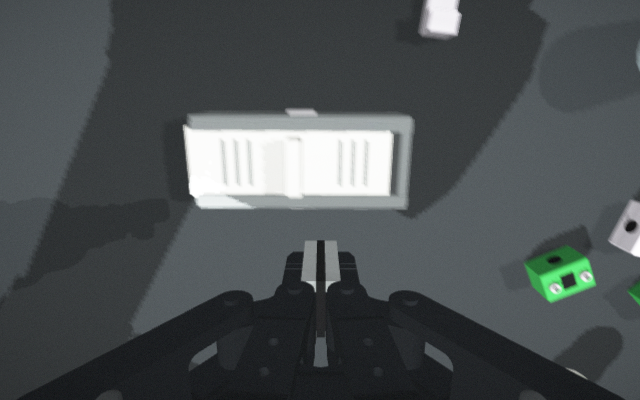

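The wrist view shows the case level in the frame, with its right (-y) outer corners at (413,117) and (408,208). The cover is slightly open and the handle top is at about (293,167).

```bash
python3 - <<'E'
from h import *
np.set_printoptions(precision=4,suppress=True)
d=np.load('pics/w1.npz'); W=[d[k] for k in d.files]; T=cam('top')
P=lambda u,v,z:atz(W,u,v,z)
a=P(413,117,.048);b=P(408,208,.048);print(a,b,np.degrees(np.arctan2(*(a-b)[[1,0]])),np.linalg.norm(a-b))
q=P(197,207,.048)-b; q2=P(190,116,.048)-a; 
for k in(q,q2):print('long',np.degrees(np.arctan2(-k[0],k[1])),np.linalg.norm(k))
print('handle',P(293.5,167,.069)); print('tri',tri((W,293.5,167),(T,336.8,216)))
print('tri corner',tri((W,413,117),(T,368,193.4)),tri((W,408,208),(T,375.2,216.6)))
th=np.radians(15.5);x=np.array([np.cos(th),np.sin(th)]);y=np.array([-x[1],x[0]])
c=(a+b)[:2]/2+y*.083;print('case c',c); h=P(293.5,167,.069)[:2]-c; print('handle in case',h@x,h@y)
h=np.array([.5075,-.0434])-c; print('tcp in case',h@x,h@y)
E
```

```text
[ 0.5764 -0.0945  0.048 ] [ 0.5087 -0.1147  0.048 ] 16.55869286287169 0.07070185498449287
long 15.29657915759461 0.16728865375703872
long 15.327722106866482 0.16436026687600064
handle [ 0.5211 -0.0193  0.069 ]
tri [ 0.5114 -0.0138  0.024 ]
tri corner [ 0.5751 -0.1002  0.0229] [ 0.5067 -0.1161  0.0419]
case c [ 0.5204 -0.0246]
handle in case 0.0020833080889998915 0.004898563067523882
tcp in case -0.017427057851235512 -0.014672714075042692
```

>>> arm_command(
  series="-1 1 -0.5 -2 0 0 0; -1 1 -0.5 -2.5 0 0 0; -1 0 0 -2.5 0 0 0; -1 0 0 -2.5 0 0 0; -1 0 0 -1.5 0 0 0; -1 0 0 -0.9 0 0 0; -1 -0.25 0.95 0 0 0 0; -1 -0.25 0.95 0 0 0 0; -1 -0.4 1.45 0 0 0 0; -1 -0.4 1.45 0 0 0 0",
)

```text
time_s: 3.15
ee_pos: [0.5141, -0.0055, 0.057]
ee_rot: [0.0, 0.991, 0.135, 0.001]
force: [2.0, -3.1, -0.6]
width: 0.0
```

>>> arm_command(
  series="-1 -0.4 1.45 0 0 0 0; -1 -0.4 1.45 0 0 0 0; -1 -0.4 1.45 0 0 0 0; -1 -0.4 1.45 0 0 0 0; -1 -0.4 1.45 0 0 0 0; -1 -0.27 0.96 0 0 0 0; -1 0 0 0 0 0 0",
)

```text
time_s: 3.85
ee_pos: [0.4909, 0.0767, 0.0561]
ee_rot: [-0.0, 0.991, 0.136, -0.0]
force: [0.6, 0.6, 0.1]
width: 0.0
```

>>> arm_command(
  series="-1 -0.13 0.48 0 0 0 0; -1 -0.13 0.48 0 0 0 0; -1 -0.08 0.29 0 0 0 0; -1 0 0 0 0 0 0",
)

```text
time_s: 4.25
ee_pos: [0.4878, 0.0881, 0.0561]
ee_rot: [-0.0, 0.991, 0.135, -0.0]
force: [-0.0, 0.8, 0.0]
width: 0.0001
```

```bash
python3 - <<'E'
from h import *
o=ctrl.get_obs(); print(o['ee_pos'],o['force'])
C,im=shot('top','t1.png'); cv2.imwrite('pics/t1c.png',cv2.resize(im[150:270,250:410],None,fx=5,fy=5,interpolation=cv2.INTER_CUBIC))
E
```

```text
[0.48784961 0.08805684 0.05613974] [-0.02721525  0.77923979  0.03886511]
```

>>> arm_command(
  series="-1 -0.08 0.29 0 0 0 0; -1 -0.08 0.29 0 0 0 0",
)

```text
time_s: 4.5
ee_pos: [0.4872, 0.0914, 0.0564]
ee_rot: [0.002, 0.991, 0.135, 0.0]
force: [8.6, -41.2, -2.8]
width: 0.0002
```

>>> arm_command(
  series="-1 -0.08 0.29 0 0 0 0; -1 0 0 0 0 0 0",
)

```text
time_s: 4.7
ee_pos: [0.487, 0.0918, 0.0565]
ee_rot: [0.005, 0.991, 0.135, 0.001]
force: [11.1, -52.8, -4.5]
width: 0.0001
```

>>> arm_command(
  series="-1 0.4 -1.5 0 0 0 0; -1 0 0 3 0 0 0; -1 0 0 4 0 0 0; -1 0 -2 4 0 0 0; -1 0 -3 1.5 0 0 0; -1 0 -3 0 0 0 0; -1 0 -3 0 0 0 0; -1 0 0 0 0 0 0",
)

```text
time_s: 5.5
ee_pos: [0.4896, -0.031, 0.1813]
ee_rot: [0.0, 0.991, 0.134, 0.0]
force: [-0.4, 0.6, -0.4]
width: 0.0002
```

```bash
python3 - <<'E'
from h import *
o=ctrl.get_obs(); print(o['ee_pos'],o['force'])
C,im=shot('wrist','w2.png'); np.savez('pics/w2.npz',*C)
cv2.imwrite('pics/w2c.png',cv2.resize(im[60:260,100:420],None,fx=2.5,fy=2.5,interpolation=cv2.INTER_CUBIC))
E
```

```text
[ 0.48961708 -0.03098751  0.18134732] [-0.38329076  0.62979897 -0.44140804]
```

View pics/w2c.png

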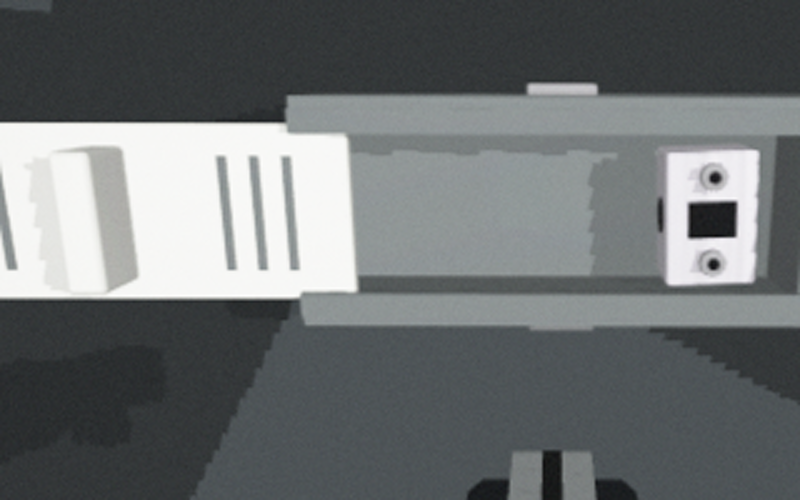

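The cover is fully open. The packed cell has its top centre at (713,217) in the crop, close to the end wall and aligned with the case.

```bash
python3 - <<'E'
from h import *
np.set_printoptions(precision=4,suppress=True)
d=np.load('pics/w2.npz'); W=[d[k] for k in d.files]
th=np.radians(15.5);x=np.array([np.cos(th),np.sin(th)]);y=np.array([-x[1],x[0]]);c=np.array([.520,-.025])
def Q(n,u,v,z):
    p=atz(W,100+u/2.5,60+v/2.5,z)[:2];print(n,p,'case',(p-c)@x*1e3,(p-c)@y*1e3)
Q('packed',713,217,.034)
for n,u,v in(('c1',667,150),('c2',760,150),('c3',757,283),('c4',668,285)):Q(n,u,v,.034)
Q('rim+ innerL',380,135,.048);Q('rim+ innerR',760,137,.048);Q('rim- inL',380,293,.048);Q('rim- inR',760,293,.048)
Q('rim+ outL',288,96,.048);Q('rim- outL',304,324,.048); Q('rim- out',700,327,.048);Q('rim+ out',700,97,.048)
Q('cover front',348,135,.045);Q('cover front',357,291,.045)
E
```

```text
packed [ 0.5301 -0.074 ] case -3.4117958896439133 -49.934742856172896
c1 [ 0.5465 -0.0532] case 17.99146589706918 -34.239685334547275
c2 [ 0.5543 -0.0817] case 17.93648132865113 -63.839505207446024
c3 [ 0.5131 -0.095 ] case -25.40174853255128 -65.62462889247537
c4 [ 0.5046 -0.0667] case -26.02374386903402 -36.10532576603615
rim+ innerL [0.5283 0.0336] case 23.685197607376846 54.20507939907849
rim+ innerR [ 0.5582 -0.077 ] case 22.88431224279873 -60.356409252101386
rim- inL [0.4805 0.0231] case -25.210629154678156 56.92638382415295
rim- inR [ 0.5124 -0.093 ] case -25.448291166033 -63.457799014148954
rim+ outL [0.5322 0.0624] case 35.08039534628883 80.96111319636344
rim- outL [0.4641 0.0444] case -35.34857181384005 81.80504294898937
rim- out [ 0.4967 -0.0781] case -36.59935174597428 -44.95096775500445
rim+ out [ 0.5645 -0.056 ] case 34.56991728428057 -41.73077153680636
cover front [0.5254 0.0435] case 23.518587298931898 64.51141910188949
cover front [0.4783 0.0307] case -25.257315358040152 64.83836894003625
```

>>> arm_command(
  series="0.2 0.3 -3.1 0 0 0 -1.55; 0.2 0.3 -3.1 0 0 0 -1.55; 0.2 0.3 -3.1 0 0 0 -1.55; 0.2 0.3 -3.1 0 0 0 -1.55; 0.2 0.3 -3.1 0 0 0 -1.55; 0.2 0.3 -3.1 0 0 0 -1.55; 0.2 0.3 -3.1 -1 0 0 -1.55; 0.2 0.3 -3.1 -1 0 0 -1.55; 0.2 0.3 -3.1 -1 0 0 -1.55; 0.2 0.3 -3.4 -1 0 0 -1.55",
)

```text
time_s: 6.55
ee_pos: [0.5202, -0.3415, 0.1408]
ee_rot: [-0.0, 1.0, 0.0, 0.0]
force: [0.8, 0.6, 0.1]
width: 0.0513
```

>>> arm_command(
  series="0.2 0 0 0 0 0 0",
)

```text
time_s: 6.65
ee_pos: [0.5195, -0.3435, 0.1391]
ee_rot: [-0.001, 1.0, -0.001, -0.001]
force: [-0.1, 1.0, -0.3]
width: 0.0512
```

```bash
python3 - <<'E'
from h import *
o=ctrl.get_obs(); print(o['ee_pos'],rot(o['ee_rot'])[:,0],o['width'])
C,im=shot('wrist','w3.png'); np.savez('pics/w3.npz',*C)
E
```

```text
[ 0.51948676 -0.34346987  0.13906357] [ 0.99999498 -0.00256116 -0.0018663 ] 0.05121991086630688
```

View pics/w3.png

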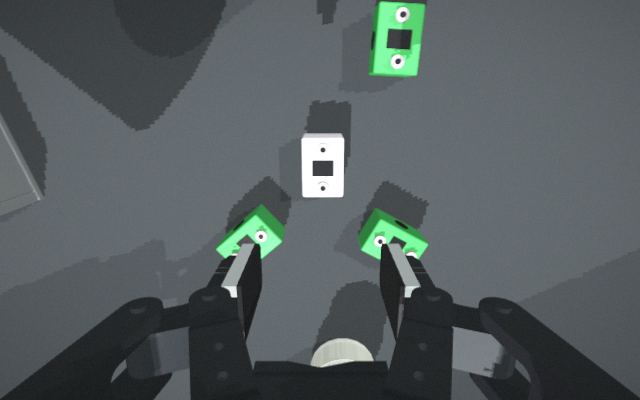

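The silver spare is centred at (323,168), square to the tool. The green cells are clear on either side, nearer to the robot.

```bash
python3 - <<'E'
from h import *
np.set_printoptions(precision=4,suppress=True)
d=np.load('pics/w3.npz'); W=[d[k] for k in d.files]
print(atz(W,323,168,.028), tri((W,323,168),(cam('top'),456,205.2)))
c=np.array([atz(W,*p,.028) for p in((303,138),(343,138),(344,196),(302,196))]);print(c,c.mean(0))
for p in((217,248),(265,207),(284,236),(360,218),(376,210),(427,240),(412,262)): print(p,atz(W,*p,.02))
E
```

```text
[ 0.5368 -0.3447  0.028 ] [ 0.5344 -0.3455  0.0203]
[[ 0.5584 -0.3306  0.028 ]
 [ 0.5584 -0.3588  0.028 ]
 [ 0.5157 -0.3603  0.028 ]
 [ 0.5158 -0.3292  0.028 ]] [ 0.5371 -0.3447  0.028 ]
(217, 248) [ 0.4702 -0.2603  0.02  ]
(265, 207) [ 0.5046 -0.3002  0.02  ]
(284, 236) [ 0.4805 -0.314   0.02  ]
(360, 218) [ 0.4955 -0.3735  0.02  ]
(376, 210) [ 0.502  -0.3857  0.02  ]
(427, 240) [ 0.4769 -0.4271  0.02  ]
(412, 262) [ 0.4577 -0.4166  0.02  ]
```

>>> arm_command(
  series="0.2 0.9 0 -3 0 0 0; 0.2 0.85 -0.1 -3 0 0 0; 0.2 0 0 -2.5 0 0 0; 0.2 0 0 -2.5 0 0 0; 0.2 0 0 -1.5 0 0 0; 0.2 0 0 -0.9 0 0 0; 0.2 0 0 0 0 0 0; -1 0 0 0 0 0 0; -1 0 0 0 0 0 0; -1 0 0 0 0 0 0",
  force=40,
)

```text
time_s: 7.7
ee_pos: [0.5377, -0.3429, 0.0087]
ee_rot: [0.001, 1.0, 0.0, 0.001]
force: [-0.1, 2.4, 7.1]
width: 0.0291
```

>>> arm_command(
  series="-1 0 0 0 0 0 0; -1 0 0 0 0 0 0; -1 0 0 1 0 0 0; -1 0 0 2 0 0 0; -1 0 0 3 0 0 0; -1 0 0 4 0 0 0; -1 0 0 4 0 0 0; -1 0 0 0 0 0 0",
)

```text
time_s: 8.5
ee_pos: [0.5387, -0.3437, 0.1544]
ee_rot: [0.003, 1.0, 0.0, 0.004]
force: [0.6, -0.3, -1.4]
width: 0.0292
```

>>> arm_command(
  series="-1 -0.2 2.5 0 0 0 1.55; -1 -0.2 3 0 0 0 1.55; -1 -0.2 3 0 0 0 1.55; -1 -0.2 3 0 0 0 1.55; -1 -0.2 3 0 0 0 1.55; -1 -0.2 3 0 0 0 1.55; -1 -0.2 3 0 0 0 1.55; -1 -0.2 3 0 0 0 1.55; -1 -0.2 3 0 0 0 1.55; -1 -0.2 3 0 0 0 1.55",
)

```text
time_s: 9.5
ee_pos: [0.5167, -0.0463, 0.1476]
ee_rot: [-0.0, 0.991, 0.135, 0.0]
force: [0.3, -0.9, -0.9]
width: 0.0288
```

>>> arm_command(
  series="-1 -0.1 2 0 0 0 0; -1 0 1 -2 0 0 0; -1 0 0 0 0 0 0; -1 0 0 0 0 0 0",
)

```text
time_s: 9.9
ee_pos: [0.516, -0.0177, 0.1276]
ee_rot: [-0.0, 0.991, 0.135, -0.0]
force: [-0.2, -0.2, -1.3]
width: 0.0293
```

```bash
python3 - <<'E'
from h import *
o=ctrl.get_obs(); print(o['ee_pos'],rot(o['ee_rot'])[:,0],o['width'],o['force'])
C,im=shot('wrist','w4.png'); np.savez('pics/w4.npz',*C)
E
```

```text
[ 0.51595349 -0.01765457  0.12758923] [ 9.63428156e-01  2.67966265e-01 -5.19274598e-04] 0.02926906933388445 [-0.17892679 -0.17027039 -1.28939707]
```

View pics/w4.png

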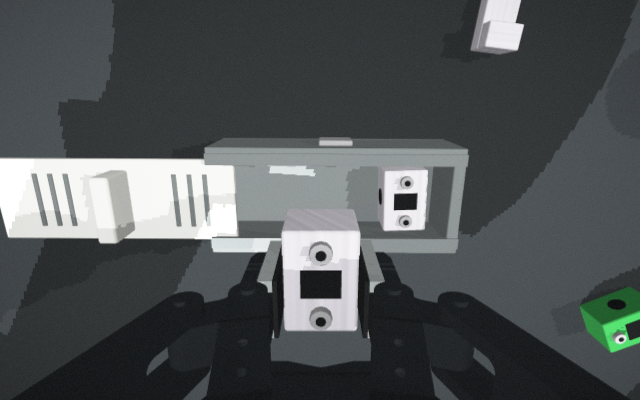

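The spare is held upright and square, with its window centre at (321,285) and nuts at (320,253) and (320,319). The packed cell is visible at (405,200). Next I'll work out how the spare sits in the hand and the remaining offset.

```bash
python3 - <<'E'
from h import *
np.set_printoptions(precision=4,suppress=True)
d=np.load('pics/w4.npz'); W=[d[k] for k in d.files]
th=np.radians(15.5);x=np.array([np.cos(th),np.sin(th)]);y=np.array([-x[1],x[0]]);c=np.array([.5196,-.0266])
Q=lambda n,u,v,z:print(n,(lambda p:(p,'case',(p-c)@x*1e3,(p-c)@y*1e3))(atz(W,u,v,z)[:2]))
for z in(.143,.147,.151):
    Q(z,321,285,z); k=[atz(W,*p,z) for p in((284,233),(357,233),(358,330),(285,330))]; print(np.linalg.norm(k[0]-k[3]),np.linalg.norm(k[0]-k[1]))
Q('rim+',300,150,.048);Q('rim+in',300,164.5,.048);Q('rim-in',400,239,.048);Q('rim-out',420,252,.048);Q('packed',405,201,.034)
Q('rim+R',468,151,.048);Q('rim-R',458,251,.048);Q('coverfront',235,165,.045);Q('coverfront',237,236,.045);Q('tcp',0,0,0)
p=np.array([.51595,-.01765])-c;print('tcp',p@x,p@y)
E
```

```text
0.143 (array([ 0.5132, -0.0181]), 'case', np.float64(-3.928107034394342), np.float64(9.904512803063984))
0.043270267244549375 0.027764706476281716
0.147 (array([ 0.5154, -0.0175]), 'case', np.float64(-1.5666335750849747), np.float64(9.916853297997177))
0.04189613292826763 0.02688298241077205
0.151 (array([ 0.5177, -0.0168]), 'case', np.float64(0.7948398842243938), np.float64(9.929193792930375))
0.040521998611985736 0.02600125834526245
rim+ (array([0.5469, 0.0047]), 'case', np.float64(34.68574249127063), np.float64(22.87763296260557))
rim+in (array([0.538 , 0.0024]), 'case', np.float64(25.497005141666925), np.float64(23.012747930815166))
rim-in (array([ 0.5069, -0.0751]), 'case', np.float64(-25.21747214980808), np.float64(-43.303931803662216))
rim-out (array([ 0.5015, -0.0913]), 'case', np.float64(-34.73417978958227), np.float64(-57.48098696625411))
packed (array([ 0.5297, -0.0739]), 'case', np.float64(-2.8894702803636294), np.float64(-48.32861902413955))
rim+R (array([ 0.5744, -0.0964]), 'case', np.float64(34.19742812683642), np.float64(-81.90478160100429))
rim-R (array([ 0.5091, -0.1158]), 'case', np.float64(-33.960244226211415), np.float64(-83.17174434684887))
coverfront (array([0.5259, 0.0423]), 'case', np.float64(24.507147555867498), np.float64(64.74357686302716))
coverfront (array([0.4782, 0.0311]), 'case', np.float64(-24.45871497904455), np.float64(66.62160558621042))
tcp (array([0.583, 0.227]), 'case', np.float64(128.84279702883407), np.float64(227.45215219887763))
tcp -0.0011254676883110087 0.009599912628902795
```

>>> arm_command(
  series="-1 0.15 0.05 -2.5 0 0 0; -1 0 0 -2.5 0 0 0; -1 0 0 -2 0 0 0; -1 0 0 -1.5 0 0 0; -1 0 0 -1 0 0 0; -1 0 0 -0.5 0 0 0; -1 0 0 0 0 0 0",
)

```text
time_s: 10.65
ee_pos: [0.5177, -0.0173, 0.0274]
ee_rot: [-0.0, 0.991, 0.135, -0.0]
force: [-0.2, -0.9, -1.8]
width: 0.029
```

>>> arm_command(
  series="-1 0 0 -0.2 0 0 0; -1 0 0 -0.2 0 0 0; -1 0 0 -0.2 0 0 0; -1 0 0 0 0 0 0",
)

```text
time_s: 11.05
ee_pos: [0.5176, -0.0169, 0.0212]
ee_rot: [-0.0, 0.991, 0.135, -0.0]
force: [-0.5, 0.1, -1.2]
width: 0.0291
```

>>> arm_command(
  series="-1 0 0 -0.2 0 0 0; -1 0 0 -0.2 0 0 0; -1 0 0 0 0 0 0",
)

```text
time_s: 11.35
ee_pos: [0.5174, -0.0169, 0.017]
ee_rot: [-0.0, 0.991, 0.135, -0.0]
force: [-0.3, -0.1, -1.2]
width: 0.0294
```

>>> arm_command(
  series="-1 0 0 -0.15 0 0 0; -1 0 0 0 0 0 0",
)

```text
time_s: 11.55
ee_pos: [0.5176, -0.0169, 0.0156]
ee_rot: [-0.0, 0.991, 0.135, -0.0]
force: [0.9, -0.4, -0.5]
width: 0.0292
```

>>> arm_command(
  series="-1 0 0 -0.15 0 0 0; -1 0 0 0 0 0 0",
)

```text
time_s: 11.75
ee_pos: [0.5178, -0.017, 0.0147]
ee_rot: [0.0, 0.991, 0.135, 0.0]
force: [-3.8, 1.7, 8.1]
width: 0.0294
```

>>> arm_command(
  series="-1 0 0 -0.1 0 0 0; -1 0 0 0 0 0 0",
)

```text
time_s: 11.95
ee_pos: [0.5178, -0.017, 0.0147]
ee_rot: [0.0, 0.991, 0.135, 0.0]
force: [-12.2, 2.3, 26.6]
width: 0.0293
```

>>> arm_command(
  series="-1 0 0 0.15 0 0 0; -0.1 0 0 0 0 0 0; -0.1 0 0 0 0 0 0; -0.1 0 0 0 0 0 0; -0.1 0 0 0.3 0 0 0; -0.1 0 0 0.5 0 0 0; -0.1 0 0 1 0 0 0; -0.1 0 0 2 0 0 0; -0.1 0 0 2 0 0 0",
)

```text
time_s: 12.85
ee_pos: [0.5176, -0.0169, 0.0741]
ee_rot: [-0.0, 0.991, 0.135, 0.0]
force: [1.3, -1.3, 0.7]
width: 0.0383
```

>>> arm_command(
  series="-1 -0.4 1.45 1.5 0 0 0; -1 -0.5 1.9 0 0 0 0; -1 0 0 0 0 0 0; -1 0 0 0 0 0 0; -1 0 0 0 0 0 0",
)

```text
time_s: 13.35
ee_pos: [0.5088, 0.0161, 0.0879]
ee_rot: [0.0, 0.991, 0.135, 0.0]
force: [-0.4, -0.7, 0.0]
width: 0.0
```

```bash
python3 - <<'E'
from h import *
o=ctrl.get_obs(); print(o['ee_pos'],o['width'],o['force'])
C,im=shot('wrist','w5.png'); np.savez('pics/w5.npz',*C)
cv2.imwrite('pics/w5.png',im[60:320,100:560])
E
```

```text
[0.50875555 0.0161349  0.08790378] 4.24307864758802e-05 [-0.39204776 -0.69922038  0.00168066]
```

View pics/w5.png

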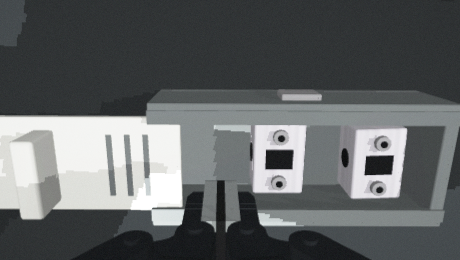

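Both cells are upright. The spare is at (279,159) in the crop, clear of the fingers. Next I'll lower the closed fingers behind it and push.

>>> arm_command(
  series="-1 0.08 -0.3 -2.5 0 0 0; -1 0 0 -2.3 0 0 0; -1 0 0 -1.5 0 0 0; -1 0 0 -1 0 0 0; -1 0 0 0 0 0 0; -1 0.13 -0.48 0 0 0 0; -1 0.13 -0.48 0 0 0 0; -1 0.2 -0.72 0 0 0 0; -1 0.2 -0.72 0 0 0 0; -1 0.2 -0.72 0 0 0 0",
)

```text
time_s: 14.4
ee_pos: [0.5183, -0.0184, 0.015]
ee_rot: [0.0, 0.991, 0.135, 0.0]
force: [-0.6, 0.7, 1.1]
width: 0.0
```

>>> arm_command(
  series="-1 0.13 -0.48 0 0 0 0; -1 0.08 -0.29 0 0 0 0; -1 0 0 0 0 0 0",
)

```text
time_s: 14.7
ee_pos: [0.5202, -0.0258, 0.0148]
ee_rot: [0.0, 0.991, 0.135, -0.0]
force: [0.5, 0.1, 0.9]
width: 0.0
```

>>> arm_command(
  series="-1 0.05 -0.19 0 0 0 0; -1 0.03 -0.1 0 0 0 0; -1 0 0 0 0 0 0",
)

```text
time_s: 15.0
ee_pos: [0.5207, -0.0276, 0.0147]
ee_rot: [-0.001, 0.991, 0.135, -0.0]
force: [-1.9, 6.8, 2.2]
width: -0.0001
```

>>> arm_command(
  series="-1 0.04 -0.14 0 0 0 0; -1 0 0 0 0 0 0",
)

```text
time_s: 15.2
ee_pos: [0.5207, -0.0278, 0.0146]
ee_rot: [-0.002, 0.991, 0.135, -0.001]
force: [-4.6, 18.5, 5.9]
width: -0.0002
```

>>> arm_command(
  series="-1 0 0 0 0 0 0; -1 -0.2 0.8 0 0 0 0; -1 -0.2 0.7 0 0 0 0; -1 0 0 2 0 0 0; -1 0 0 2.5 0 0 0; -1 0 0 3 0 0 0; -1 0 0 3 0 0 0; -1 0 0 0 0 0 0",
)

```text
time_s: 16.0
ee_pos: [0.519, -0.0147, 0.1237]
ee_rot: [0.001, 0.991, 0.135, 0.003]
force: [1.4, -0.1, -1.1]
width: -0.0001
```

```bash
python3 - <<'E'
from h import *
o=ctrl.get_obs(); print(o['ee_pos'],o['width'],o['force'])
C,im=shot('wrist','w6.png'); np.savez('pics/w6.npz',*C)
cv2.imwrite('pics/w6c.png',cv2.resize(im[100:260,240:500],None,fx=3,fy=3,interpolation=cv2.INTER_CUBIC))
E
```

```text
[ 0.51895945 -0.01466619  0.12369729] -9.758794949115031e-05 [ 1.39420818 -0.12170335 -1.1036544 ]
```

View pics/w6c.png

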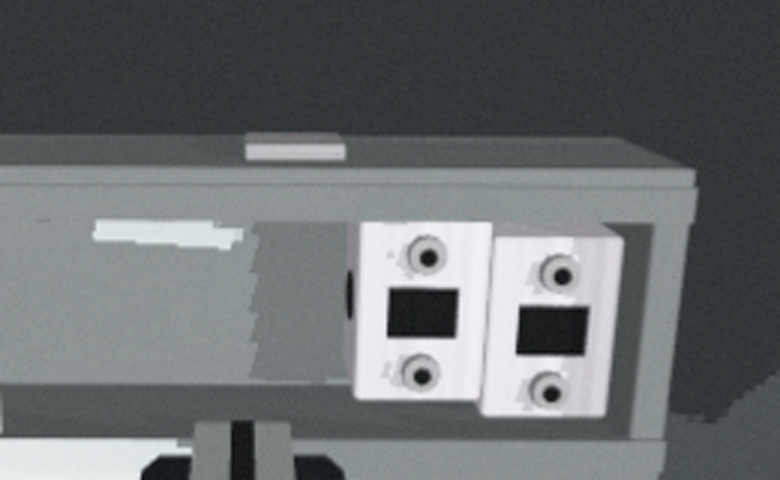

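The two cells stand face to face. I'll check the numbers against the end wall.

```bash
python3 - <<'E'
from h import *
d=np.load('pics/w6.npz'); W=[d[k] for k in d.files]
th=np.radians(15.5);x=np.array([np.cos(th),np.sin(th)]);y=np.array([-x[1],x[0]]);c=np.array([.5196,-.0266])
def Q(n,u,v,z):
    p=atz(W,240+u/3,100+v/3,z)[:2]-c; print(n,(p@x*1e3).round(1),(p@y*1e3).round(1))
Q('spare',423,311,.034);Q('packed',552,331,.034)
Q('pk -y edge top',623,238,.034);Q('pk -y edge bot',605,416,.034);Q('wall in top',654,224,.048);Q('wall in bot',631,437,.048);Q('wall outer',697,187,.048);Q('wall outer',664,440,.048)
Q('spare +y',360,223,.034);Q('spare +y',355,397,.034)
E
```

```text
spare 0.6 -29.3
packed -4.2 -59.1
pk -y edge top 17.6 -73.1
pk -y edge bot -25.1 -73.2
wall in top 24.0 -74.1
wall in bot -24.2 -74.2
wall outer 31.8 -82.1
wall outer -24.9 -81.6
spare +y 21.0 -14.4
spare +y -20.4 -14.5
```

>>> arm_command(
  series="-1 -0.9 3 0 0 0 0; -1 -0.9 3 0 0 0 0; -1 -0.9 3 0 0 0 0; -1 -0.9 3 0 0 0 0; -1 -0.9 3 0 0 0 0; -1 0 0 0 0 0 0; -1 0 0 -2.5 0 0 0; -1 0 0 -2.5 0 0 0; -1 0 0 -1.7 0 0 0; -1 0 0 0 0 0 0",
)

```text
time_s: 17.05
ee_pos: [0.4707, 0.1348, 0.0499]
ee_rot: [0.0, 0.991, 0.135, -0.002]
force: [-0.3, 0.0, 1.1]
width: -0.0002
```

>>> arm_command(
  series="-1 0.13 -0.48 0 0 0 0; -1 0.27 -0.96 0 0 0 0; -1 0.4 -1.45 0 0 0 0; -1 0.4 -1.45 0 0 0 0; -1 0.4 -1.45 0 0 0 0; -1 0.4 -1.45 0 0 0 0; -1 0.4 -1.45 0 0 0 0; -1 0.4 -1.45 0 0 0 0; -1 0.4 -1.45 0 0 0 0; -1 0.27 -0.96 0 0 0 0",
)

```text
time_s: 18.05
ee_pos: [0.5074, 0.0084, 0.0528]
ee_rot: [0.0, 0.991, 0.135, 0.0]
force: [-0.4, 3.2, 2.3]
width: -0.0
```

>>> arm_command(
  series="-1 0.13 -0.48 0 0 0 0; -1 0.13 -0.48 0 0 0 0; -1 0.08 -0.29 0 0 0 0; -1 0.05 -0.19 0 0 0 0; -1 0 0 0 0 0 0",
)

```text
time_s: 18.55
ee_pos: [0.5109, -0.0045, 0.0527]
ee_rot: [0.0, 0.991, 0.135, -0.0]
force: [0.1, -0.2, 0.2]
width: 0.0
```

>>> arm_command(
  series="-1 0.08 -0.29 0 0 0 0; -1 0 0 0 0 0 0",
)

```text
time_s: 18.75
ee_pos: [0.5117, -0.0076, 0.0527]
ee_rot: [-0.0, 0.991, 0.135, -0.0]
force: [0.3, 1.2, 0.4]
width: -0.0001
```

>>> arm_command(
  series="-1 0.05 -0.19 0 0 0 0; -1 0 0 0 0 0 0",
)

```text
time_s: 18.95
ee_pos: [0.512, -0.0085, 0.0527]
ee_rot: [-0.001, 0.991, 0.135, -0.0]
force: [-2.4, 10.8, 2.3]
width: -0.0002
```

>>> arm_command(
  series="-1 0.05 -0.19 0 0 0 0; -1 0 0 0 0 0 0",
)

```text
time_s: 19.15
ee_pos: [0.5121, -0.009, 0.0526]
ee_rot: [-0.002, 0.991, 0.135, -0.0]
force: [-5.6, 25.9, 5.4]
width: -0.0004
```

>>> arm_command(
  series="-1 -0.2 0.8 0 0 0 0; -1 -0.2 0.7 0 0 0 0; -1 0 0 3 0 0 0; -1 0 0 3 0 0 0; -1 0 0 3 0 0 0; -1 0 0 3 0 0 0; -1 0 0 0 0 0 0",
)

```text
time_s: 19.85
ee_pos: [0.5102, 0.0036, 0.1767]
ee_rot: [0.001, 0.991, 0.135, 0.003]
force: [0.7, -0.2, -0.7]
width: -0.0001
```

```bash
python3 - <<'E'
from h import *
o=ctrl.get_obs(); print(o['ee_pos'],o['force'])
C,im=shot('wrist','w7.png'); np.savez('pics/w7.npz',*C)
E
```

```text
[0.51015956 0.00356919 0.17674491] [ 0.6771753  -0.1568603  -0.65934083]
```

View pics/w7.png

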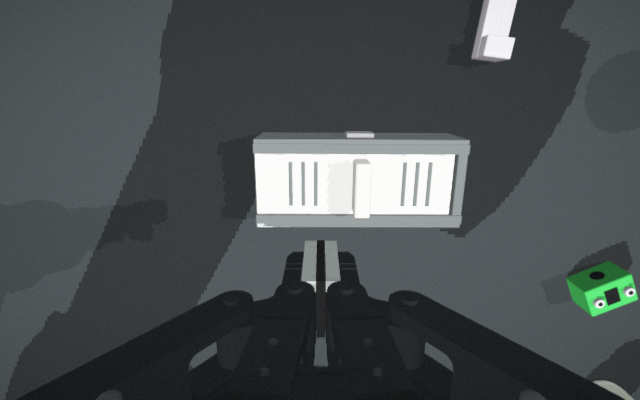

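The picture shows the cover flush with both ends of the case, its left edge at (256,155)-(257,215) in line with the case end, and the arm clear of everything. I'll hand the job in.

```bash
python3 -c "
from h import *
ctrl.finish_job()
o=ctrl.get_obs();print(o['time_s'],o['force'])"
```

```text
the job is handed in; nothing more can be done
the job is handed in; nothing more can be done
```

The job is done and handed in at about 20 s of the 64 s allowed; no verdict was reported. I slid the cover back to its stop and set the spare cell down in the case, creeping until the floor took the load. Then I pushed both cells against the -y end wall until the force reached about 19 N, and pushed the cover shut until it met its stop at about 26 N.

**Cells:** With the cover open, the wrist camera put the packed cell's centre at y ≈ -59 mm and the spare's at ≈ -29 mm in the case frame. Both were upright and face to face, about 1 mm from the wall.

**Cover and arm:** The last picture shows the cover flush with the case ends and the arm clear, with no contact force.

**Bystanders:** The arm and the carried cell kept clear of them on planned paths. I did not measure their positions again at the end.

**Disagreement:** At the grasp and during the final lowering, the tool stopped about 4 mm above the height I expected. The camera's size check on the held cell also differed by about 5 mm in height. The force readings settled the placing height.

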